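# Seat a driving-lamp lens in its three-point test mount

### The arm

A 6-joint arm with a two-finger parallel gripper is mounted at the origin on the work surface. World frame = base frame: x ahead of the robot, y to its left, z up, the work surface at z = 0. Lengths are in m, angles in rad, forces in N, time in s.
With the tool pointing down it reaches from about 0.375 to 0.9 m from the base axis. Payload 3.1 kg.
Tool frame: the origin (TCP) lies midway between the tips of the shut fingers; the grasp point (between the pads) lies 19 mm behind it; x points along the fingers, z is the direction in which the jaws open and shut, and the axes are right-handed (so a half turn about x gives the same grasp; the last joint's range is limited). The gripper opens to 85 mm and grips with 20 to 120 N. Pads are 22 mm wide; open, the fingers measure 114 mm over their backs; the gripper's body (76 mm by 85 mm) begins 54 mm behind the grasp point. The pads swing forward as they close: fully open they stand 13 mm farther back than shut.
Start: joints at [0.942, 0.527, 1.433, -0, 1.181, -0.178], TCP at [0.272, 0.563, 0.231] pointing down, gripper open.
Joint ranges: [-3.08, 3.08], [-0.75, 2.2], [0.22, 2.44], [-1.43, 4.57], [0, 2.65], [-2.85, 2.85]. Speed limits (rad/s): [2.79, 2.79, 3.14, 3.14, 3.14, 3.14].

### API

Orientations are given as a unit quaternion [x, y, z, w].
In Python, from station import status, snapshot, camera_params, ticket gives the robot as it stands.
- The arm moves only by the tool arm_command, never from a script. Its argument "series" is a list that holds one entry, the list of rows, each a list of 4 numbers: the shift along the tool's x, y, z in mm, then the turn about the tool's x in rad. A call has 1 to 10 rows; each row shifts and turns the commanded pose from where the row before left it, along the tool's axes as they then stand; what a row does not reach is not made up. A row lasts 1/10 s, in which the tool goes at most 50 mm and 8.59 degrees, less where a joint would pass 70% of its speed; a pose out of reach is approached as far as the arm can. A call is refused whole if a number of a shift passes 50 or a number of a turn 0.15, either way. A call with a gripper value outside its range is refused whole. "jaw" is the opening in per cent of the stroke, from 0 (shut) to 100 (fully open), set as the call begins (left out, the last holds). The fingers move at their own pace and stop on an object; "force" is the grip in N (left out, the last holds). Time passes only in rows, so rows that do not move let the fingers close. It gives the time, the measured TCP pose, the force and the opening at its end, in the units of the state.
- status.sense(): the state, without advancing time (a new reading comes with each control period).
- snapshot(name): name is "side" or "top" or "wrist"; returns the picture (480x640x3 uint8, red, green, blue); there is no depth.
- camera_params(name): a dict with "fovy" (degrees; the focal length in pixels is half the picture's height over the tangent of half this angle, whatever the lens; pixels are square), "cx", "cy" (the principal point, pixels), "k1" (the pictures are not rectified: a ray, as slopes to the right and down, at radius r is drawn at 1 + k1 r^2 times it, then the intrinsics apply), "extrinsics" (4x4, takes a point from camera to world coordinates); the wrist camera has in their place "mount" (4x4, takes a point from camera to tool coordinates, whose origin is the TCP and whose axes are the tool frame's). Camera axes: x right, y down, z forward; pixel columns grow to the right and rows downward; lengths in m; the calibration is good to about 2 mm. A picture is of the moment at which its call begins: read the wrist's pose just before it. camera_params takes no time and is no camera call.
- ticket.sign_off(): hands the job in, once; it reports no verdict.
The state is a dict: "t": time; "q": joint angles; "qd": joint speeds; "tau": joint torques, N m; "tcp_pos": TCP position; "tool_rot": TCP orientation; "force": force on the tool from outside, world axes, zero at the start; "ft_torque": the same for the moment, N m; "finger_gap": opening from 0.0 (shut) to 1.0 (fully open).
Only numpy, scipy, OpenCV 4.12 (cv2) and the standard library are available. Lean on these libraries where they do the work, as an engineer would, in place of code of your own. Each camera call takes 0.05 s, during which the arm holds its last target. There are 200 camera calls.

### The job

Pick up the round lens by its bridge bar, set its three feet on the steel ring of the lamp mount and, under a light push, turn it until all three feet drop into the ring's slots. Then press it gently and fully home, so that the stiff button in one slot is pushed down and the lens sits level on all three seats without rocking, and let go of it. Do not ram the lens or tip it over, and leave the loose tools and parts on the bench where they are.

Things in the scene. Friction and masses are not known exactly. Their poses are not given: they have to be found in the camera images.
- lens: Round lamp lens: 80 mm glass disc in an aluminium bezel, 16 to 24 mm above its soles, on three legs at 0, 120, 240 degrees from its +x. Legs: 38 to 52 mm from the centre, 12 mm wide across, 24 mm tall. 0.25 to 0.5 kg. Origin: centre, level with the soles; z up. Stands on its feet on the bench. Its glass breaks if lens and mount press together with over 35 N.
- lens_bar (a point): Top middle of the black bridge bar that stands across the glass along the lens's x axis, 56 mm above the soles. The bar is 80 mm long, 16 mm wide (lens y) and 32 mm tall (its foot is on the glass, 24 mm above the soles). Grip it at its middle from above.
- mount: Lamp mount fixed to the bench: grey foot plate 150 mm square, 12 mm thick, with a round body and a dark steel ring 124 mm across. Origin: centre of the plate's underside, on the bench; z up. The ring is held by stiff friction (1.2 N m) and is turned by an unreported angle, up to 0.7 rad (40 degrees) either way, from the mount's x axis: find it by feel or by eye.
- mount_top (a point): Centre of the ring's flat top (35 to 60 mm from the axis, 60 mm above the bench). Three slots, open above and inwards, 16 mm wide, out to 55 mm from the axis, 12 mm deep, 120 degrees apart; with the ring unturned they lie at 0, 120, 240 degrees from the mount's +x. Any foot fits any slot. A lens turned on the ring under 3 to 8 N drops 5 to 7.5 mm when its feet find the slots.
- mount_seat (a point): Centre of the plane of the slots' seats, 48 mm above the bench; the seated lens has its origin here. In the slot nearest the mount's +x the seat is a 10 mm brass button standing 4.5 to 7 mm proud; about 5 N pushes it down, it stays where left and stops level with the other two seats. The lens's weight does not move it, so an unpressed lens sits tilted.
- wrench: Bystander: steel spanner lying between the lens and the mount
- socket_big: Bystander: steel socket standing, 32 mm in diameter, 45 mm tall
- socket_small: Bystander: steel socket standing, 22 mm in diameter, 35 mm tall
- trim_ring: Bystander: plain aluminium ring lying flat, 90 mm across, 10 mm high
- screwdriver: Bystander: screwdriver lying
Mind the look-alikes: they are no part of the job. There is more than one size of the mount; the job needs the middle-sized.

How it is judged:
By the outcome, as a careful person would: the job done as asked, in the order asked, and still so for the second after the job is handed in, with the robot touching nothing.
It also fails if it takes over 72 s, if anything falls off the work surface, if the arm or the gripper's body presses on something with over 40 N, if the wrist force passes 120 N, or if a joint passes its speed limit or range.

## Working session

There is one attempt and no reset: what is moved stays moved. The work goes in short steps, Python scripts to look and compute and a tool call to move; the robot and the scene stay as the last step left them, time stands still between calls to the robot, and variables do not carry over. Pictures are saved under pics/ and viewed, about 8 in all and at most 12, crops included, and the job is handed in when it is done.

Besides the shell and the picture viewer there is one more tool, called after "Request:" as name(argument=value, ...) on one line, values as JSON. arm_command: Moves the arm, as the interface text tells. Its arguments: {"type":"object","properties":{"series":{"type":"array"},"jaw":{"type":"number"},"force":{"type":"number"}},"required":["series"]}

```bash
mkdir -p pics; ls; python3 - <<'E'
from station import status, snapshot, camera_params
import cv2
s=status.sense(); print(s)
for n in("side","top","wrist"):
    print(n,camera_params(n)); cv2.imwrite(f"pics/{n}0.png",snapshot(n)[:,:,::-1])
E
```

```text
pics
{'t': 0.0, 'q': array([ 9.41515257e-01,  5.28492447e-01,  1.43391918e+00,  2.24649548e-05,
        1.18138704e+00, -1.78529700e-01]), 'qd': array([ 0.00177568,  0.00139934, -0.00098482, -0.00118078, -0.00139545,
       -0.00071656]), 'tau': array([-9.13652057e-04, -4.42356026e+01, -1.78020000e+01, -1.56260639e-04,
        8.33302183e-03,  4.29757989e-06]), 'tcp_pos': array([0.27182922, 0.5619897 , 0.2303121 ]), 'tool_rot': array([-0.3758996 ,  0.59981924,  0.37533248,  0.59836602]), 'force': array([-0.55512093,  0.59408347,  0.27650858]), 'ft_torque': array([-0.01456626, -0.00516323,  0.02892584]), 'finger_gap': 1.002277983645614}
side {'fovy': 47.77582817031409, 'cx': 317.9543594971298, 'cy': 240.69281816823315, 'k1': -0.04365903265697503, 'extrinsics': array([[ 0.94812556, -0.16083296,  0.27420921,  0.23904483],
       [-0.3174978 , -0.5222491 ,  0.79148659, -0.76969084],
       [ 0.01590838, -0.83748948, -0.54622183,  0.63162226],
       [ 0.        ,  0.        ,  0.        ,  1.        ]])}
top {'fovy': 43.658223267510834, 'cx': 316.2185805253854, 'cy': 246.38278227440657, 'k1': -0.1444908562268273, 'extrinsics': array([[-6.82186565e-03, -9.88416871e-01,  1.51609867e-01,
         3.63806577e-01],
       [-9.99509350e-01,  1.13747717e-02,  2.91834418e-02,
        -5.96576233e-04],
       [-3.05699338e-02, -1.51336394e-01, -9.88009501e-01,
         1.11329008e+00],
       [ 0.00000000e+00,  0.00000000e+00,  0.00000000e+00,
         1.00000000e+00]])}
wrist {'fovy': 71.17553137618965, 'cx': 316.8577572106768, 'cy': 240.20994022108152, 'k1': -0.039428405898554605, 'mount': array([[-9.29105764e-04, -2.93787839e-01,  9.55870202e-01,
        -1.43335276e-01],
       [ 1.47442080e-03, -9.55869978e-01, -2.93786337e-01,
         7.44662316e-02],
       [ 9.99998481e-01,  1.13639633e-03,  1.32127121e-03,
         5.27098420e-05],
       [ 0.00000000e+00,  0.00000000e+00,  0.00000000e+00,
         1.00000000e+00]])}
```

View pics/top0.png

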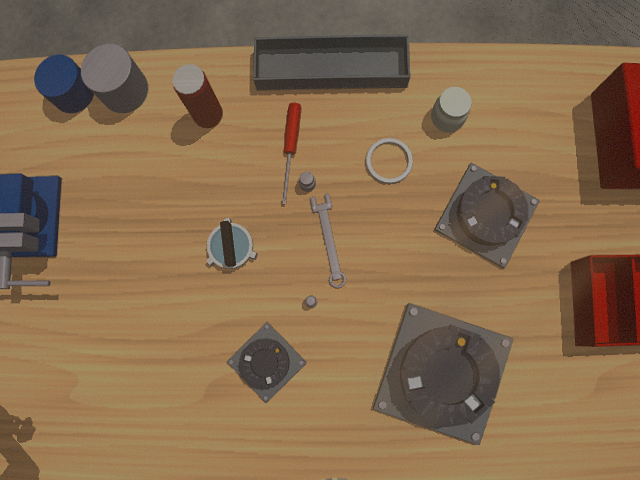

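View pics/side0.png

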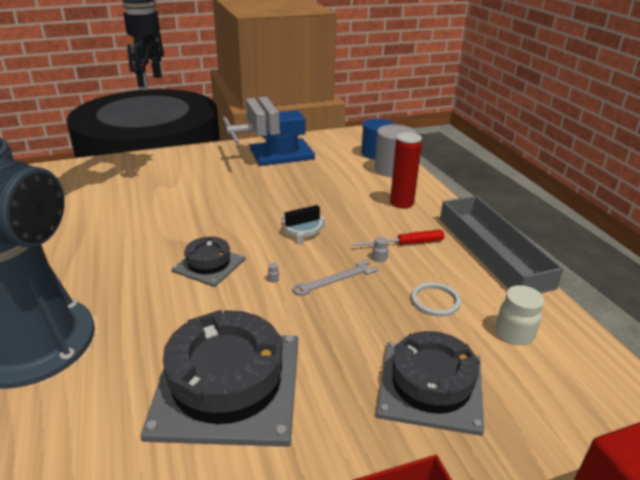

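The mid-sized mount is at about (487,215) in the top view, with its button at (493,186) and bright seats at (472,222) and (515,222). The lens is at (230,246) and its bar runs from (226,222) to (231,265). Next I cast rays for these.

```bash
cat > h.py <<'E'
import numpy as np, cv2
from scipy.spatial.transform import Rotation as R
from station import status, snapshot, camera_params
def cam(name,s=None):
    p=camera_params(name); f=240/np.tan(np.radians(p["fovy"])/2)
    K=np.array([[f,0,p["cx"]],[0,f,p["cy"]],[0,0,1.]]); D=np.array([p["k1"],0,0,0,0])
    if name=="wrist":
        s=s or status.sense(); T=np.eye(4); T[:3,:3]=R.from_quat(s["tool_rot"]).as_matrix(); T[:3,3]=s["tcp_pos"]; T=T@p["mount"]
    else: T=p["extrinsics"]
    return K,D,T
def cast(c,uv,z):
    K,D,T=c; uv=np.asarray(uv,float).reshape(-1,1,2)
    n=cv2.undistortPoints(uv,K,D)[:,0]; d=np.c_[n,np.ones(len(n))]@T[:3,:3].T; o=T[:3,3]
    return o+d*((z-o[2])/d[:,2])[:,None]
def proj(c,P):
    K,D,T=c; Ti=np.linalg.inv(T)
    return cv2.projectPoints(np.asarray(P,float).reshape(-1,1,3),cv2.Rodrigues(Ti[:3,:3])[0],Ti[:3,3],K,D)[0][:,0]
def blobs(mask,amin=20):
    n,l,st,ce=cv2.connectedComponentsWithStats(mask.astype(np.uint8))
    return [(st[i,4],ce[i],cv2.minAreaRect(np.argwhere(l==i)[:,::-1].astype(np.float32))) for i in range(1,n) if st[i,4]>=amin]
def toolaxes():
    s=status.sense(); M=R.from_quat(s["tool_rot"]).as_matrix(); return s,M
E
python3 - <<'E'
from h import *
im=cv2.imread("pics/top0.png"); c=cam("top")
s,M=toolaxes(); print(M.round(3))
print("plate corners",cast(c,[(475,165),(538,202),(503,267),(436,227)],.012).round(3))
hsv=cv2.cvtColor(im,cv2.COLOR_BGR2HSV)
sub=np.zeros(im.shape[:2],bool); sub[210:280,195:265]=1
for b in blobs((im.max(2)<45)&sub): print("bar",b, cast(c,cv2.boxPoints(b[2]),.056).round(3))
sub[:]=0; sub[170:255,445:530]=1
print("seats",[ (b[0],b[1].round(1),cast(c,b[1],.048).round(4)[0]) for b in blobs((im.min(2)>140)&sub,8)])
print("btn",[ (b[0],b[1].round(1),cast(c,b[1],.054).round(4)[0]) for b in blobs((hsv[:,:,1]>150)&(hsv[:,:,2]>120)&sub,6)])
E
```

```text
[[-0.001 -0.9    0.436]
 [-0.001  0.436  0.9  ]
 [-1.     0.    -0.002]]
plate corners [[ 0.687 -0.272  0.012]
 [ 0.613 -0.39   0.012]
 [ 0.49  -0.315  0.012]
 [ 0.567 -0.192  0.012]]
seats [(np.int32(46), array([472.2, 220.9]), array([ 0.5708, -0.2528,  0.048 ])), (np.int32(29), array([513.9, 222.9]), array([ 0.5664, -0.3298,  0.048 ]))]
btn [(np.int32(20), array([493.2, 185.2]), array([ 0.6357, -0.2938,  0.054 ]))]
```

```bash
python3 - <<'E'
from h import *
im=cv2.imread("pics/top0.png"); c=cam("top")
sub=np.zeros(im.shape[:2],bool); sub[210:280,195:265]=1
print(im[235:250:7,222:236])
for b in blobs((im.max(2)<62)&sub,60): print("bar",b, cast(c,cv2.boxPoints(b[2]),.056).round(3), cast(c,[b[1]],.056).round(4))
for b in blobs((im[:,:,0].astype(int)>im[:,:,2]-5)&sub&(im.max(2)>62),60): print("glass/bezel",b, cast(c,[b[2][0]],.022).round(4))
cv2.imwrite("pics/crop.png",cv2.resize(im[205:285,190:270],None,fx=6,fy=6,interpolation=cv2.INTER_CUBIC))
E
```

```text
[[[ 30  40  50]
  [ 39  46  57]
  [ 37  44  56]
  [ 38  49  55]
  [ 37  48  56]
  [ 39  42  54]
  [ 41  48  61]
  [ 42  49  61]
  [ 34  43  50]
  [ 23  39  50]
  [ 71  72  73]
  [125 122 105]
  [120 117 102]
  [118 117 100]]

 [[ 58  60  65]
  [ 38  43  59]
  [ 41  50  59]
  [ 40  51  57]
  [ 38  46  52]
  [ 40  48  59]
  [ 30  43  52]
  [ 40  46  56]
  [ 30  45  54]
  [ 29  41  54]
  [ 27  41  49]
  [ 72  76  69]
  [127 123 108]
  [120 118 103]]

 [[125 125 105]
  [ 40  46  55]
  [ 35  43  55]
  [ 35  44  56]
  [ 39  48  57]
  [ 36  47  57]
  [ 39  47  57]
  [ 36  42  54]
  [ 38  48  58]
  [ 37  47  54]
  [ 34  44  52]
  [ 32  39  50]
  [101 100  87]
  [126 124 104]]]
bar (np.int32(453), array([227.63796909, 243.70640177]), ((227.52313232421875, 243.1846466064453), (44.65250015258789, 10.666986465454102), 82.87498474121094)) [[0.573 0.206 0.056]
 [0.576 0.187 0.056]
 [0.495 0.175 0.056]
 [0.492 0.194 0.056]] [[0.5328 0.1902 0.056 ]]
glass/bezel (np.int32(460), array([239.67608696, 243.48478261]), ((240.9810028076172, 243.5932159423828), (37.33280944824219, 15.82357406616211), 83.0887680053711)) [[0.5381 0.1713 0.022 ]]
glass/bezel (np.int32(350), array([217.01714286, 246.81142857]), ((215.8719940185547, 247.162109375), (35.34447479248047, 13.14463996887207), 83.2901611328125)) [[0.5319 0.2184 0.022 ]]
```

View pics/crop.png

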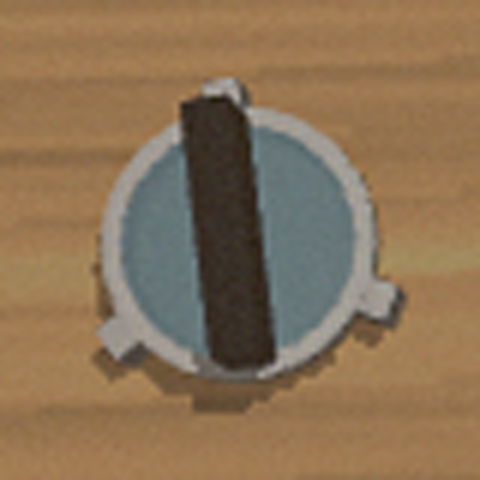

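Lens: the bar centre is at about (0.533, 0.190) and its +x leg points to about +8° in the world. The ring slots are at about -2.5° mod 120, so only a small turn is needed. Next I go above the lens.

Request:
arm_command(series=[[[0,-40,-22,0],[0,-40,-22,0],[0,-40,-22,0],[0,-40,-22,0],[0,-40,-22,0],[0,-40,-22,0],[0,-40,-22,0],[0,-40,-22,0],[0,-40,-22,0],[0,-40,-22,0]]], jaw=100)

```text
t: 1.15
tcp_pos: [0.5371, 0.1886, 0.2311]
tool_rot: [-0.375, 0.599, 0.376, 0.599]
force: [0.8, 0.7, -0.2]
finger_gap: 1.005
```

Request:
arm_command(series=[[[0,0,0,-0.148],[0,0,0,-0.148],[0,0,0,-0.148],[0,0,0,-0.148],[0,0,0,0],[0,0,0,0]]])

```text
t: 1.75
tcp_pos: [0.5363, 0.1902, 0.2311]
tool_rot: [-0.533, 0.464, 0.533, 0.464]
force: [-0.1, -0.2, 0.1]
finger_gap: 1.001
```

```bash
python3 - <<'E'
from h import *
s,M=toolaxes(); print(s["t"],s["tcp_pos"],M.round(3)); 
np.savez("pics/w1.npz",**s)
cv2.imwrite("pics/w1.png",snapshot("wrist")[:,:,::-1])
print(proj(cam("wrist",s),[[.533,.19,.056]]))
E
```

```text
1.75 [0.53629129 0.1902228  0.23110407] [[-0.001 -0.99  -0.138]
 [-0.    -0.138  0.99 ]
 [-1.     0.001  0.   ]]
[[316.96010851 213.87408523]]
```

View pics/w1.png

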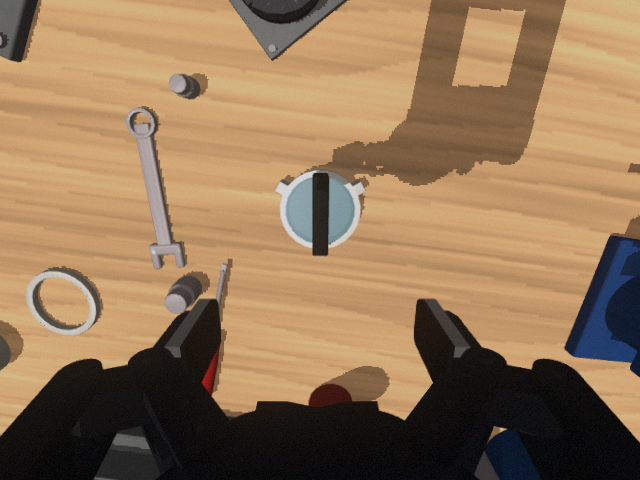

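The wrist view shows the lens at (320,210). The bar is vertical, from (320,173) to (320,255), and already close to aligned with the jaws. Next I measure it.

```bash
python3 - <<'E'
from h import *
im=cv2.imread("pics/w1.png"); s=dict(np.load("pics/w1.npz")); c=cam("wrist",s)
sub=np.zeros(im.shape[:2],bool); sub[165:262,270:370]=1
for b in blobs((im.max(2)<60)&sub,100):
    P=cast(c,cv2.boxPoints(b[2]),.056); print(b[0],P.round(4),P.mean(0).round(4))
    e=P[0]-P[1],P[1]-P[2]; e=max(e,key=np.linalg.norm); print(np.linalg.norm(e),np.degrees(np.arctan2(e[1],e[0]))%180)
m=(im[:,:,0].astype(int)>im[:,:,2]-12)&(im.max(2)>62)&sub
P=np.argwhere(m&(im.min(2)>150))[:,::-1].astype(np.float32)
for z in (.024,): print("bezel rect centre",cast(c,[cv2.minEnclosingCircle(P)[0]],z).round(4))
print("tool z yaw",np.degrees(np.arctan2(.99,-.138)))
E
```

```text
1250 [[0.4947 0.1809 0.056 ]
 [0.4928 0.1948 0.056 ]
 [0.5723 0.2067 0.056 ]
 [0.5744 0.1918 0.056 ]] [0.5336 0.1936 0.056 ]
0.08042638232694586 8.543472619971368
bezel rect centre [[0.5271 0.1918 0.024 ]]
tool z yaw 97.93555037008882
```

Request:
arm_command(series=[[[40,2,4,-0.01],[45,0,0,0],[45,0,0,0],[40,0,0,0],[20,0,0,0],[8,0,0,0],[0,0,0,0]]])

```text
t: 2.5
tcp_pos: [0.5335, 0.1939, 0.0324]
tool_rot: [-0.536, 0.462, 0.537, 0.461]
force: [-0.2, 0.6, 1.7]
finger_gap: 0.996
```

Request:
arm_command(series=[[[0,0,0,0],[0,0,0,0],[0,0,0,0],[0,0,0,0],[0,0,0,0],[0,0,0,0],[0,0,0,0]]], jaw=0, force=50)

```text
t: 3.2
tcp_pos: [0.5343, 0.1939, 0.0341]
tool_rot: [0.537, -0.461, -0.536, -0.461]
force: [-0.1, -1.2, 6.5]
finger_gap: 0.176
```

Request:
arm_command(series=[[[-10,0,0,0],[-20,0,0,0],[-30,0,0,0],[-30,0,0,0],[-20,0,0,0],[0,0,0,0],[0,0,0,0]]])

```text
t: 3.9
tcp_pos: [0.5332, 0.1939, 0.143]
tool_rot: [-0.536, 0.461, 0.537, 0.461]
force: [0.4, -0.7, -4.2]
finger_gap: 0.179
```

Request:
arm_command(series=[[[0,1,-30,0],[0,2,-48,0],[0,2,-48,0],[0,2,-48,0],[0,2,-48,0],[0,2,-48,0],[0,2,-48,0],[0,2,-48,0],[0,1,-45,0],[0,0,-30,0]]])

```text
t: 4.9
tcp_pos: [0.5835, -0.2476, 0.1408]
tool_rot: [-0.535, 0.462, 0.537, 0.461]
force: [0.6, -0.1, -3.4]
finger_gap: 0.178
```

Request:
arm_command(series=[[[0,0,-30,0],[0,0,-15,0],[0,0,0,0],[0,0,0,0],[0,0,0,0]]])

```text
t: 5.4
tcp_pos: [0.5906, -0.2865, 0.1426]
tool_rot: [-0.536, 0.46, 0.538, 0.46]
force: [0.1, -0.1, -4.1]
finger_gap: 0.175
```

```bash
python3 - <<'E'
from h import *
s,M=toolaxes(); print(s["t"],s["tcp_pos"],M.round(3),s["force"],s["ft_torque"]); 
np.savez("pics/w2.npz",**s)
a=snapshot("wrist")[:,:,::-1]; b=snapshot("top")[:,:,::-1]; cv2.imwrite("pics/w2.png",a); cv2.imwrite("pics/t2.png",b)
E
```

```text
5.4 [ 0.59059139 -0.28650786  0.14257974] [[-0.002 -0.988 -0.152]
 [ 0.002 -0.152  0.988]
 [-1.     0.002  0.003]] [ 0.06736072 -0.05663379 -4.07136158] [ 0.02687836 -0.00838915  0.03347858]
```

View pics/w2.png

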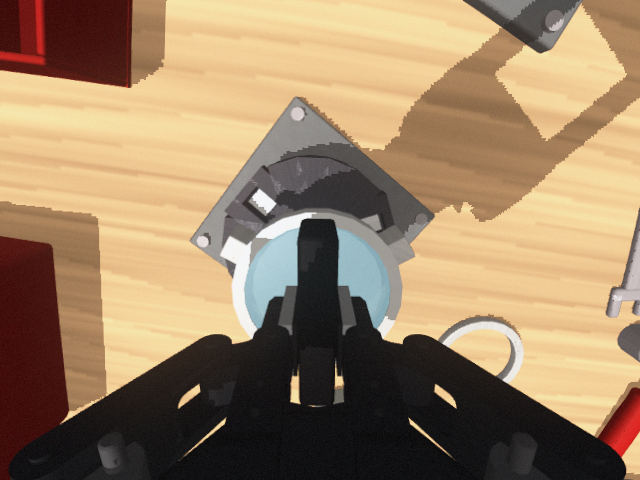

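The lens hangs from the jaws. Screws show at (298,113), (203,240) and (421,219), and a bright seat at (262,203). From these I check the mount centre and the slot angle.

```bash
python3 - <<'E'
from h import *
s=dict(np.load("pics/w2.npz")); c=cam("wrist",s); im=cv2.imread("pics/w2.png")
S=cast(c,[(298,113),(203,240),(421,219)],.014); print("screws",S.round(4),"centre",((S[1]+S[2])/2).round(4), np.linalg.norm(S[0]-S[1]),np.linalg.norm(S[0]-S[2]))
sub=np.zeros(im.shape[:2],bool); sub[180:228,240:285]=1
for b in blobs((im.min(2)>170)&sub): print(b[0],b[1],"seat",cast(c,[b[1]],.048).round(4))
top=cv2.imread("pics/top0.png"); ct=cam("top")
hsv=cv2.cvtColor(top,cv2.COLOR_BGR2HSV); m=np.zeros(top.shape[:2],np.uint8); m[150:275,430:545]=1
# screws in top view: bright grey on plate
print([(b[0],b[1].round(1),cast(ct,[b[1]],.014)[0].round(4)) for b in blobs((hsv[:,:,1]<60)&(top.min(2)>105)&(m>0),4)])
z=s["tcp_pos"][2]-.034+.024
print("legs", cast(c,[(237,247),(402,252)],z).round(4))
E
```

```text
screws [[ 0.5012 -0.3146  0.014 ]
 [ 0.614  -0.3805  0.014 ]
 [ 0.5678 -0.2015  0.014 ]] centre [ 0.5909 -0.291   0.014 ] 0.13067825610567538 0.13124418377049474
293 [263.43686007 200.53242321] seat [[ 0.5656 -0.3289  0.048 ]]
105 [277.9047619  223.95238095] seat [[ 0.5812 -0.3165  0.048 ]]
[(np.int32(21), array([473.9, 167.8]), array([ 0.6804, -0.2694,  0.014 ])), (np.int32(22), array([533.9, 200.9]), array([ 0.615 , -0.3819,  0.014 ])), (np.int32(57), array([472., 221.]), array([ 0.5772, -0.2604,  0.014 ])), (np.int32(42), array([513.6, 222.7]), array([ 0.5732, -0.3396,  0.014 ])), (np.int32(22), array([442.1, 226.1]), array([ 0.5681, -0.2035,  0.014 ])), (np.int32(21), array([503.3, 260.2]), array([ 0.5024, -0.316 ,  0.014 ]))]
legs [[ 0.5729 -0.3282  0.1326]
 [ 0.5632 -0.2489  0.1326]]
```

Request:
arm_command(series=[[[0,0,-6,0],[15,0,0,0],[15,0,0,0],[8,0,0,0],[3,0,0,0],[0,0,0,0],[0,0,0,0]]])

```text
t: 6.2
tcp_pos: [0.5924, -0.2951, 0.1024]
tool_rot: [0.537, -0.461, -0.536, -0.461]
force: [-0.3, -0.3, -2.8]
finger_gap: 0.177
```

Request:
arm_command(series=[[[1,0,0,0],[1,0,0,0],[1,0,0,0],[1,0,0,0],[0,0,0,0]]])

```text
t: 6.7
tcp_pos: [0.5921, -0.2948, 0.0982]
tool_rot: [-0.536, 0.461, 0.536, 0.461]
force: [-0.6, -0.1, -2.5]
finger_gap: 0.175
```

Request:
arm_command(series=[[[0,1,2,0],[0,0,1,0],[1,0,0,0],[1,0,0,0],[0,0,0,0],[0,0,0,0]]])

```text
t: 7.3
tcp_pos: [0.5908, -0.2921, 0.0963]
tool_rot: [-0.536, 0.461, 0.536, 0.461]
force: [0.2, 0.4, -3.2]
finger_gap: 0.174
```

Request:
arm_command(series=[[[1,0,0,0],[0,0,0,0],[0,0,0,0]]])

```text
t: 7.6
tcp_pos: [0.5907, -0.292, 0.0952]
tool_rot: [-0.536, 0.461, 0.536, 0.461]
force: [0.2, -0.1, -2.9]
finger_gap: 0.175
```

Request:
arm_command(series=[[[1,0,0,0],[0,0,0,0],[0,0,0,0]]])

```text
t: 7.9
tcp_pos: [0.5908, -0.2921, 0.0943]
tool_rot: [0.536, -0.461, -0.536, -0.461]
force: [0.2, -0.0, -2.7]
finger_gap: 0.177
```

Request:
arm_command(series=[[[1,0,0,0],[0,0,0,0],[0,0,0,0]]])

```text
t: 8.2
tcp_pos: [0.5908, -0.2921, 0.0941]
tool_rot: [0.536, -0.461, -0.536, -0.461]
force: [-2.7, 1.3, 3.7]
finger_gap: 0.177
```

Request:
arm_command(series=[[[1,0,0,0],[0,0,0,0],[0,0,0,0]]])

```text
t: 8.5
tcp_pos: [0.5908, -0.2922, 0.0941]
tool_rot: [0.537, -0.461, -0.536, -0.461]
force: [-3.7, 2.0, 8.5]
finger_gap: 0.178
```

Request:
arm_command(series=[[[1,0,0,0],[0,0,0,0],[0,0,0,0]]])

```text
t: 8.8
tcp_pos: [0.5908, -0.2921, 0.0941]
tool_rot: [0.537, -0.461, -0.536, -0.461]
force: [-3.6, 2.2, 13.7]
finger_gap: 0.173
```

Contact came at TCP 0.0941, which matches the feet standing on the ring top. I back off to about 5 N and start turning.

Request:
arm_command(series=[[[-2.2,0,0,0],[0,0,0,0],[0,0,0,0],[0,0,0,0.03],[0,0,0,0.03],[0,0,0,0]]])

```text
t: 9.4
tcp_pos: [0.5917, -0.2925, 0.0941]
tool_rot: [0.523, -0.476, -0.522, -0.477]
force: [-0.2, 0.8, 5.2]
finger_gap: 0.174
```

Request:
arm_command(series=[[[0,0,0,0.03],[0,0,0,0.03],[0,0,0,0]]])

```text
t: 9.7
tcp_pos: [0.5921, -0.2927, 0.0939]
tool_rot: [0.509, -0.492, -0.507, -0.492]
force: [1.6, -0.4, 3.5]
finger_gap: 0.176
```

Request:
arm_command(series=[[[0,0,0,0.03],[0,0,0,0],[0,0,0,0]]])

```text
t: 10.0
tcp_pos: [0.5922, -0.2928, 0.0939]
tool_rot: [0.502, -0.499, -0.499, -0.5]
force: [3.4, 0.9, 1.9]
finger_gap: 0.174
```

Request:
arm_command(series=[[[0,0,0,0.03],[0,0,0,0],[0,0,0,0]]])

```text
t: 10.3
tcp_pos: [0.5915, -0.2927, 0.0938]
tool_rot: [-0.494, 0.507, 0.492, 0.507]
force: [4.4, -1.0, 2.7]
finger_gap: 0.176
```

Request:
arm_command(series=[[[0,0,0,0.02],[0,0,0,0],[0,0,0,0]]])

```text
t: 10.6
tcp_pos: [0.5884, -0.2904, 0.0917]
tool_rot: [-0.485, 0.513, 0.49, 0.512]
force: [0.3, 0.4, -2.9]
finger_gap: 0.179
```

Request:
arm_command(series=[[[0,0,0,0.02],[0,0,0,0],[0,0,0,0]]])

```text
t: 10.9
tcp_pos: [0.5903, -0.2917, 0.0931]
tool_rot: [-0.482, 0.517, 0.483, 0.517]
force: [0.8, -0.2, -3.3]
finger_gap: 0.177
```

Request:
arm_command(series=[[[0,0,0,0.02],[0,0,0,0],[0,0,0,0]]])

```text
t: 11.2
tcp_pos: [0.5901, -0.2919, 0.0932]
tool_rot: [-0.477, 0.522, 0.478, 0.521]
force: [-1.4, -0.3, -3.3]
finger_gap: 0.172
```

The feet found the slots, since the push force vanished. I turn back a little to centre in the slots and follow down gently.

Request:
arm_command(series=[[[0,0,0,-0.025],[1,0,0,0],[1,0,0,0],[0,0,0,0],[0,0,0,0]]])

```text
t: 11.7
tcp_pos: [0.591, -0.2921, 0.0915]
tool_rot: [-0.484, 0.516, 0.484, 0.516]
force: [0.7, -0.1, -3.8]
finger_gap: 0.178
```

Request:
arm_command(series=[[[1,0,0,0],[1,0,0,0],[0,0,0,0],[0,0,0,0]]])

```text
t: 12.1
tcp_pos: [0.5908, -0.292, 0.0894]
tool_rot: [-0.484, 0.516, 0.484, 0.516]
force: [1.5, 0.0, -3.8]
finger_gap: 0.172
```

```bash
python3 - <<'E'
from h import *
s,M=toolaxes(); print(s["t"],s["tcp_pos"].round(4),np.degrees(np.arctan2(M[1,2],M[0,2]))-90,M[:,0].round(3),s["force"].round(1),s["ft_torque"].round(3))
E
```

```text
12.1 [ 0.5908 -0.292   0.0894] -3.6558171807370314 [-0.  0. -1.] [ 1.5  0.  -3.8] [0.005 0.002 0.017]
```

Request:
arm_command(series=[[[1,0,0,0],[1,0,0,0],[0,0,0,0],[0,0,0,0]]])

```text
t: 12.5
tcp_pos: [0.5908, -0.2921, 0.0878]
tool_rot: [-0.484, 0.516, 0.484, 0.516]
force: [-1.0, 0.1, -0.3]
finger_gap: 0.179
```

Request:
arm_command(series=[[[1,0,0,0],[1,0,0,0],[0,0,0,0],[0,0,0,0]]])

```text
t: 12.9
tcp_pos: [0.5908, -0.2922, 0.0857]
tool_rot: [-0.484, 0.516, 0.484, 0.516]
force: [-1.6, 0.0, 1.6]
finger_gap: 0.173
```

Request:
arm_command(series=[[[1,0,0,0],[1,0,0,0],[0,0,0,0],[0,0,0,0]]])

```text
t: 13.3
tcp_pos: [0.5908, -0.2921, 0.0834]
tool_rot: [-0.484, 0.516, 0.484, 0.516]
force: [-1.2, 0.3, 1.3]
finger_gap: 0.177
```

Request:
arm_command(series=[[[1,0,0,0],[0,0,0,0],[0,0,0,0]]])

```text
t: 13.6
tcp_pos: [0.5908, -0.2921, 0.0824]
tool_rot: [-0.484, 0.516, 0.484, 0.516]
force: [-1.6, 0.3, 1.8]
finger_gap: 0.172
```

Request:
arm_command(series=[[[1,0,0,0],[0,0,0,0],[0,0,0,0]]])

```text
t: 13.9
tcp_pos: [0.591, -0.2922, 0.0821]
tool_rot: [-0.484, 0.516, 0.484, 0.516]
force: [-1.3, 0.7, 4.4]
finger_gap: 0.177
```

Request:
arm_command(series=[[[1,0,0,0],[0,0,0,0],[0,0,0,0]]])

```text
t: 14.2
tcp_pos: [0.591, -0.2922, 0.0821]
tool_rot: [-0.484, 0.516, 0.484, 0.516]
force: [-2.6, 1.1, 9.5]
finger_gap: 0.176
```

Request:
arm_command(series=[[[1,0,0,0],[0,0,0,0],[0,0,0,0],[-1.5,0,0,0],[-1.2,0,0,0],[0,0,0,0]]])

```text
t: 14.8
tcp_pos: [0.5909, -0.2921, 0.0822]
tool_rot: [-0.484, 0.516, 0.484, 0.516]
force: [-0.6, 0.3, 4.4]
finger_gap: 0.176
```

Request:
arm_command(series=[[[0,0,0,0],[0,0,0,0],[0,0,0,0],[0,0,0,0],[0,0,0,0],[0,0,0,0]]], jaw=60)

```text
t: 15.4
tcp_pos: [0.5908, -0.292, 0.0822]
tool_rot: [-0.484, 0.516, 0.484, 0.516]
force: [-0.0, -0.1, -0.0]
finger_gap: 0.597
```

Request:
arm_command(series=[[[-10,0,0,0],[-20,0,0,0],[-30,0,0,0],[-40,0,0,0],[-40,0,0,0],[0,0,0,0],[0,0,0,0]]])

```text
t: 16.1
tcp_pos: [0.5913, -0.2924, 0.2245]
tool_rot: [-0.485, 0.515, 0.482, 0.516]
force: [0.2, 0.2, -0.5]
finger_gap: 0.601
```

```bash
python3 - <<'E'
from h import *
s,M=toolaxes(); print(s["t"],s["tcp_pos"])
a=snapshot("wrist")[:,:,::-1]; b=snapshot("side")[:,:,::-1]
np.savez("pics/w3.npz",**s); cv2.imwrite("pics/w3full.png",a); cv2.imwrite("pics/s3full.png",b)
u=cv2.resize(a[120:330,200:440],(400,350)); v=cv2.resize(b[290:430,370:500],(390,420),interpolation=cv2.INTER_CUBIC)
o=np.zeros((420,790,3),np.uint8); o[:350,:400]=u; o[:,400:]=v; cv2.imwrite("pics/c3.png",o)
E
```

```text
16.1 [ 0.59133872 -0.2924091   0.22451745]
```

View pics/c3.png

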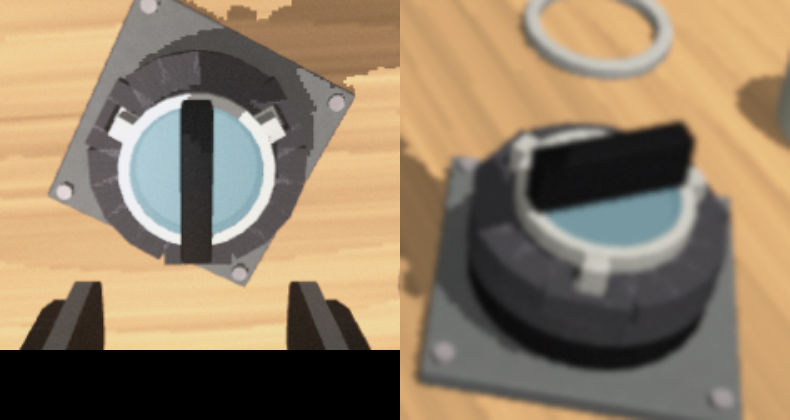

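Both views show all three feet in their slots and the lens looks level. To check the button side, I touch the bar's top above that leg with shut fingers; contact should come at z of about 0.104.

Request:
arm_command(series=[[[20,-25,0,0],[30,0,0,0],[30,0,0,0],[22,0,0,0],[10,0,0,0],[0,0,0,0],[0,0,0,0],[0,0,0,0]]], jaw=0)

```text
t: 17.0
tcp_pos: [0.6166, -0.2942, 0.1116]
tool_rot: [-0.485, 0.515, 0.483, 0.516]
force: [-0.1, 0.1, 0.2]
finger_gap: 0.002
```

Request:
arm_command(series=[[[1,0,0,0],[1,0,0,0],[1,0,0,0],[1,0,0,0],[0,0,0,0],[0,0,0,0]]])

```text
t: 17.6
tcp_pos: [0.6157, -0.2936, 0.1062]
tool_rot: [-0.484, 0.516, 0.484, 0.516]
force: [-0.5, 0.7, 0.5]
finger_gap: -0.003
```

Request:
arm_command(series=[[[1,0,0,0],[1,0,0,0],[0,0,0,0],[0,0,0,0]]])

```text
t: 18.0
tcp_pos: [0.6157, -0.2936, 0.1041]
tool_rot: [-0.484, 0.516, 0.484, 0.516]
force: [-0.3, -0.3, 0.3]
finger_gap: -0.001
```

Request:
arm_command(series=[[[1,0,0,0],[0,0,0,0],[0,0,0,0]]])

```text
t: 18.3
tcp_pos: [0.6159, -0.2937, 0.104]
tool_rot: [-0.484, 0.516, 0.484, 0.516]
force: [-1.7, 0.7, 5.2]
finger_gap: -0.001
```

Request:
arm_command(series=[[[1,0,0,0],[0,0,0,0],[0,0,0,0]]])

```text
t: 18.6
tcp_pos: [0.6161, -0.2937, 0.1039]
tool_rot: [-0.484, 0.516, 0.483, 0.516]
force: [-1.2, 1.5, 9.7]
finger_gap: -0.004
```

Request:
arm_command(series=[[[-5,0,0,0],[-20,0,0,0],[-40,0,0,0],[-40,0,0,0],[-20,0,0,0],[0,0,0,0],[0,0,0,0],[0,0,0,0]]])

```text
t: 19.4
tcp_pos: [0.6146, -0.293, 0.225]
tool_rot: [-0.482, 0.516, 0.485, 0.515]
force: [0.1, -0.6, -0.4]
finger_gap: 0.002
```

```bash
python3 - <<'E'
from h import *
im=snapshot("side")[:,:,::-1]; cv2.imwrite("pics/s4.png",im)
print(np.abs(im.astype(int)-cv2.imread("pics/s3full.png"))[330:400,385:480].mean())
E
```

```text
4.285914786967418
```

View pics/s4.png

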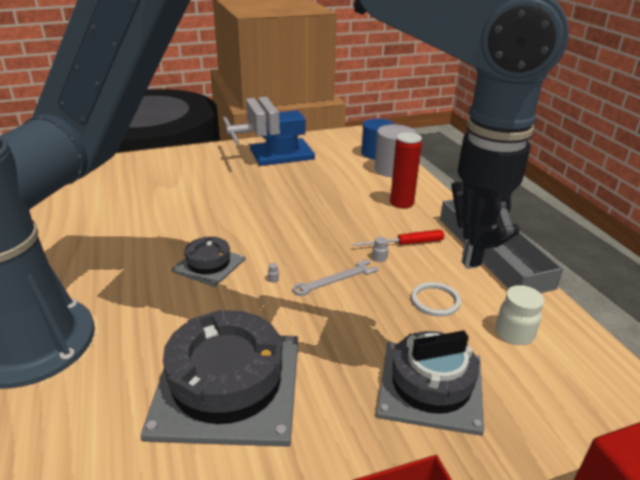

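The lens sits in the mid-sized mount at (435,365). The loose tools are where they were, and the arm is clear.

```bash
python3 -c "
from station import ticket; print(ticket.sign_off())"
```

```text
the job is handed in; nothing more can be done
None
```

The lens is seated in the middle-sized mount with all three feet in the slots, the gripper has let go of it, and the job is handed in at about 19.5 s. I gripped the lens by its bar and set its feet on the ring. I turned it about 12° until the feet dropped in, then pressed it home.

**Force:** The turn was made under a light push, measured at roughly 4–9 N. When the feet first touched the ring the push briefly reached about 17 N, and the last press home was about 18 N by estimate. The glass limit is 35 N.

**Depth:** When pressed home, the tool stopped 12.0 mm below where the feet had stood on the ring, which is the full slot depth.

**Level:** I touched the top of the bar above the button side with shut fingers. Contact came at 104 mm, as expected for a level lens, and it did not give way under about 10 N. I checked only that side for rocking, not the other two legs.

**Scene:** In the last side picture the lens looks level, the loose tools and parts look unmoved, and the arm is clear of everything. No check failed or disagreed.

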